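# Swing the radio chassis home on its pivot and bolt it

## Task

Turn the radio chassis about its pivot pin by pushing its side near the free corner until it is home against the stop post, then keep pressing it there with about 15 newtons for half a second; never push the chassis with more than 22 newtons. Then, with the chassis still home, slide the bolt fully into the notch in its end, without forcing the bolt against the chassis, and let go. Leave the chassis on its pin and everything else on the bench where it is.

Things in the scene. Friction and masses are not known exactly. Their poses are not given: they have to be found in the camera images.
- jig: Fixed plywood board 355 x 260 x 12 mm on the bench. Origin: axis of the upright steel pivot pin (10 mm diameter, top 52 mm above the bench), at the board's underside; z up. In this frame the board spans x -85..270, y -200..60 mm, and the bolt's two guide rails x 199..255, y -29..-1 mm, tops 32 mm above the bench. Home: chassis x axis within 0.02 rad of the jig's.
- chassis: Loose aluminium radio chassis, 0.35 to 0.65 kg, slippery, flat-sided box with parts on top, lying on the board with a hole (0.5 mm play all round) over the pin. Origin: hole axis, underside, 12 mm above the bench. Box: x -20..185, y -90..20 mm, 25 mm high; parts on top reach 65 mm above its underside for x < 112, 40 mm beyond. Starts 0.28 to 0.56 rad clockwise (from above) of home.
- push_spot (a point): Where to push: on the chassis's y = -90 mm side near its free corner (chassis x 160, y -90, z 12 mm), towards chassis +y; that turns it anticlockwise from above. About 1 to 4 N turns it; pressed against the post, up to 6 N of the push is lost in friction. Chassis and post are rigid: fractions of a millimetre make many newtons.
- notch (a point): Mouth of the bolt's notch in the chassis's free end (chassis x 185, y -15, z 12 mm): 16 mm wide along y, 20 mm deep along -x, full height.
- stop: Fixed steel stop post on the jig. Origin: centre of its foot, at jig x 150, y 28 mm, z 12 mm. On it sits a steel bush, 16 mm diameter, top 50 mm above the bench, which the chassis's y = +20 mm side meets. The bush is eccentric and already set: it stands up to 2 mm nearer or farther along jig y than the post, a setting not measured, so home must be found by feel.
- bolt (a joint): Steel slide bolt on the jig, in m: 0 withdrawn, 0.024 fully in; starts at 0 to 0.005. Slides along the jig's -x with 3 N friction, stays where left. Tongue 8 mm wide, 17 to 27 mm above the bench, at jig y -15 mm, tip at jig x = 194 mm minus the joint value. It enters the notch only if the chassis is home, else it jams on the end face.
- bolt_knob (a point): Top centre of the bolt's upright round knob, 12 mm diameter, 70 mm above the bench, at jig x = 236 mm minus the joint value, y -15 mm. The knob is free of the rails from 32 to 70 mm above the bench; push it from behind (from jig +x) or pinch it from above.
- tin: Bystander on the board: low round tin, 50 mm diameter, 24 mm high, origin under its centre.
- jar: Bystander on the board: small glass jar with steel lid, 34 mm diameter, 50 mm high, origin under its centre.
- spare_can: Bystander on the board: black capacitor can, 22 mm diameter, 34 mm high, origin under its centre.
- flask: Bystander on the bench: brown bottle, 44 mm diameter, 85 mm high, origin under its centre.
- screwdriver: Bystander on the bench: screwdriver lying along its x.
- meter: Bystander on the bench: black multimeter, 150 x 78 x 34 mm, origin under its centre.
- book: Bystander on the bench: closed book, 208 x 146 x 28 mm, origin under its centre.
There are look-alikes about, which are no part of the job. Several things have the shape of the chassis; the one meant has the colours described above.

How it is judged (in metres and radians):
On the way, in this order (a step that is already met when the one before it is completed fails the run):
1. chassis pressed home: bearing on the stop post with more than 5 N for 0.3 s, bolt not yet in (5 N at the post takes a push of about 10 to 12 N near the corner, the rest goes into friction) (contact force between chassis and stop above 5 N and angle between the x axis of chassis and the x axis of jig, either way round below 0.023 rad and value of joint bolt below 0.01 m), for 0.3 s.
2. bolt fully in the notch (value of joint bolt above 0.02 m), for 0.2 s.
At the end, for the whole second after the job is handed in: The bolt is at least 20 mm in, the chassis is home (within 0.023 rad of the jig's x axis), flat on the board on its pin (within 3 mm) and at rest (value of joint bolt above 0.02 m and angle between the x axis of chassis and the x axis of jig, either way round below 0.023 rad and horizontal distance between chassis and jig below 0.003 m and height (world z) of chassis below 0.015 m and linear speed of chassis below 0.01 m/s and angular speed of chassis below 0.05 rad/s); the robot touches nothing.
It fails at once if the chassis is pushed with more than 22 N (contact force between any of the fingers, the arm and chassis above 22 N).
It fails at once if the bolt is forced against the chassis with more than 12 N (contact force between bolt and chassis above 12 N).
It fails at once if a bystander is moved more than 20 mm (distance of any of tin, jar, spare_can, flask, screwdriver, meter, book from where it was at the start of the episode above 0.02 m).
It also fails if it takes over 61 s, if anything falls off the work surface, if the arm or the gripper's body presses on something with over 40 N, if the wrist force passes 120 N, or if a joint passes its speed limit or range.

## Robot

A 6-joint arm with a two-finger parallel gripper is mounted at the origin on the work surface. World frame = base frame: x ahead of the robot, y to its left, z up, the work surface at z = 0. Lengths are in mm, angles in rad, forces in N, time in s.
With the tool pointing down it reaches from about 325 to 900 mm from the base axis. Payload 6.1 kg.
Tool frame: the origin (TCP) lies midway between the tips of the shut fingers; the grasp point (between the pads) lies 19 mm behind it; z points along the fingers, y is the line along which they close (so a half turn about z gives the same grasp; the last joint's range is limited). The gripper opens to 85 mm and grips with 20 to 120 N. Pads are 22 mm wide; open, the fingers measure 114 mm over their backs; the gripper's body (76 mm by 85 mm) begins 54 mm behind the grasp point. The pads swing forward as they close: fully open they stand 13 mm farther back than shut.
Start: joints at [-1.311, 0.22, 1.526, -0, 1.395, -0.126], TCP at [235.18, -579.056, 231.3] pointing down, gripper open.
Joint ranges: [-2.98, 2.98], [-0.91, 2.08], [0.09, 2.57], [-1.24, 4.39], [0.2, 2.65], [-2.68, 2.68]. Speed limits (rad/s): [2.57, 2.57, 3.01, 3.14, 3.14, 3.14].

## Interface

Orientations are given as [roll, pitch, yaw] about the fixed x, y, z axes, in that order (R = Rz(yaw) Ry(pitch) Rx(roll)).
In Python, from rig import manip gives the robot as it stands.
- The arm moves only by the tool jog_arm, never from a script. Its argument "moves" is a list that holds one entry, the list of rows, each a list of 5 numbers: the shift along the tool's x, y, z in cm, then the turn about the tool's z in rad, then the closure, from 0 (fully open) to 1 (shut). In form: [[[x, y, z, spin, hand], ...]]. A call has 1 to 20 rows; each row shifts and turns the commanded pose from where the row before left it, along the tool's axes as they then stand; what a row does not reach is not made up. A row lasts 1/12 s, in which the tool goes at most 41.7 mm and 7.16 degrees, less where a joint would pass 70% of its speed; a pose out of reach is approached as far as the arm can. A call with a gripper value outside its range is refused whole. The fingers move at their own pace and stop on an object; the grip force is fixed at half the most. Time passes only in rows, so rows that do not move let the fingers close. It gives the time, the measured TCP pose, the force, the opening and the grip force at its end, in the units of the state.
- manip.get_obs(): the state, without advancing time (a new reading comes with each control period).
- manip.grab_frame(name): name is "scene" or "top" or "wrist"; returns a dict with "image" (480x640x3 uint8, red, green, blue), "mtx" (3x3 intrinsics, pixels), "R" (3x3) and "t" (3): a world point X has camera coordinates R X + t. Camera axes: x right, y down, z forward; pixel columns grow to the right and rows downward; lengths in mm; the calibration is good to about 2 mm. A picture is of the moment at which its call begins. There is no depth.
- manip.finish_job(): hands the job in; it is judged then, once.
The state is a dict: "t": time; "joint_positions": joint angles; "dq": joint speeds; "effort": joint torques, N m; "ee_pos": TCP position; "orientation": TCP orientation; "wrist_force": force on the tool from outside, world axes, zero at the start; "torque": the same for the moment, N m; "gripper_width": finger opening in mm; "gripper_force": force on a finger pad.
Only numpy, scipy, OpenCV 4.12 (cv2) and the standard library are available. Lean on these libraries where they do the work, as an engineer would, in place of code of your own. Each camera call takes 0.05 s, during which the arm holds its last target. There are 200 camera calls.

## Working session

There is one attempt and no reset: what is moved stays moved. The work goes in short steps, Python scripts to look and compute and a tool call to move; the robot and the scene stay as the last step left them, time stands still between calls to the robot, and variables do not carry over. Pictures are saved under pics/ and viewed, at most 10 in all, crops included, and the job is handed in when it is done.

Besides the shell and the picture viewer there is one more tool, called after ">>>" as a command line: name --argument value ..., lists and objects as JSON in quotes. jog_arm: Moves the arm, as the interface text tells. Its arguments: {"type":"object","properties":{"moves":{"type":"array","items":{"type":"array","items":{"type":"array","items":{"type":"number"}}}}},"required":["moves"]}

```bash
ls; mkdir -p pics; python3 - <<'E'
from rig import manip
import cv2,numpy as np
o=manip.get_obs();print({k:np.round(v,3).tolist() for k,v in o.items()})
for n in("top","scene"):
    f=manip.grab_frame(n);cv2.imwrite(f"pics/{n}0.png",f["image"][:,:,::-1])
    print(n,f["mtx"].round(1).tolist(),f["R"].round(3).tolist(),f["t"].round(1).tolist())
E
```

```text
pics
{'t': 0.0, 'joint_positions': [-1.311, 0.221, 1.528, 0.0, 1.395, -0.126], 'dq': [0.0, 0.001, -0.0, -0.001, -0.002, -0.001], 'effort': [0.0, -49.69, -38.94, -0.0, 0.011, 0.0], 'ee_pos': [235.041, -578.47, 230.192], 'orientation': [-3.14, -0.0, 0.386], 'wrist_force': [0.512, 0.656, 0.349], 'torque': [-0.067, -0.0, -0.013], 'gripper_force': 0.0, 'gripper_width': 85.237}
top [[462.8, 0.0, 320.3], [0.0, 462.8, 244.8], [0.0, 0.0, 1.0]] [[-0.007, -1.0, 0.017], [-0.986, 0.004, -0.167], [0.167, -0.018, -0.986]] [-58.4, 504.6, 1375.3]
scene [[487.4, 0.0, 314.3], [0.0, 487.4, 236.9], [0.0, 0.0, 1.0]] [[0.291, 0.957, -0.015], [0.636, -0.205, -0.744], [-0.715, 0.207, -0.668]] [-103.1, -251.7, 1509.9]
```

View pics/top0.png

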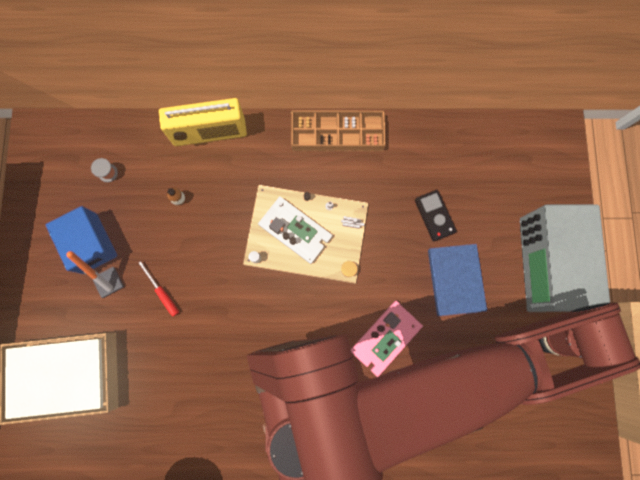

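View pics/scene0.png

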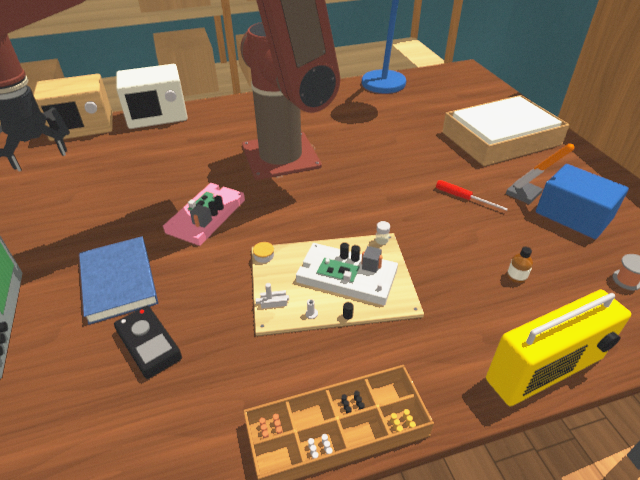

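The top view shows the white/aluminium chassis on the plywood board at about (296,230), with the stop post at (330,205), the bolt at (352,222), the tin at (349,269), the jar at (254,257) and the can at (307,196). The pink box at (388,338), off the board, is a look-alike. The one meant is the aluminium chassis on the pin at (296,230); I'll confirm it in an enlarged crop and fit the board outline.

```bash
cat > h.py <<'E'
from rig import manip
import cv2,numpy as np
def ray(f,px,z):
    K,R,t=f["mtx"],f["R"],f["t"];d=R.T@np.linalg.inv(K)@np.array([px[0],px[1],1.]);c=-R.T@t
    return (c+d*(z-c[2])/d[2])[:2]
def proj(f,X):
    p=f["mtx"]@(f["R"]@np.array(X,float)+f["t"]);return p[:2]/p[2]
E
python3 - <<'E'
from h import *
f=manip.grab_frame("top");im=f["image"]
hsv=cv2.cvtColor(im,cv2.COLOR_RGB2HSV);c=hsv[215,262+0];print(hsv[272,300],hsv[196,270],hsv[150,300],hsv[225,290])
m=cv2.inRange(hsv,(12,40,170),(35,160,255));m[:180]=0;m[290:]=0;m[:,:235]=0;m[:,375:]=0
m=cv2.morphologyEx(m,cv2.MORPH_OPEN,np.ones((3,3)))
c=max(cv2.findContours(m,0,2)[0],key=cv2.contourArea);h=cv2.convexHull(c)
a=cv2.approxPolyDP(h,5,True)[:,0];print(a.tolist())
hw=np.array([ray(f,p,12) for p in h[:,0]],np.float32);r=cv2.minAreaRect(hw);print(r);b=cv2.boxPoints(r);print(b)
cv2.imwrite("pics/top1.png",cv2.resize(im[175:295,230:380,::-1],None,fx=5,fy=5,interpolation=cv2.INTER_CUBIC))
E
```

```text
[ 20  93 242] [ 21  86 247] [ 13 140 133] [ 55  60 161]
[[258, 185], [367, 202], [355, 283], [243, 264]]
((548.4391479492188, -16.590164184570312), (358.80291748046875, 264.7794189453125), 80.36050415039062)
[[ 387.87817 -171.29019]
 [ 648.9191  -215.62708]
 [ 709.0001   138.10986]
 [ 447.95917  182.44675]]
```

View pics/top1.png

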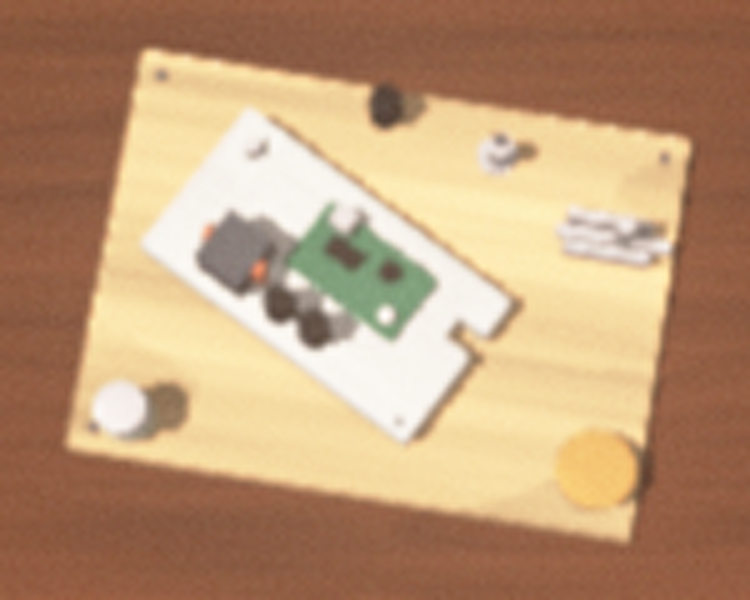

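```bash
python3 - <<'E'
from h import *
f=manip.grab_frame("top");im=f["image"];g=manip.grab_frame("scene")
C=np.array([548.4,-16.6]);ex=np.array([-.1675,-.986]);ey=np.array([.986,-.1675])
O=C-92.5*ex+70*ey;print("pivot",O)
J=lambda w:np.array([(w-O)@ex,(w-O)@ey]).round(1)
cr=lambda u,v:(230+(u+.5)/5-.5,175+(v+.5)/5-.5)
for n,u,v,z in[("pin",256,147,52),("post",498,150,50),("tin",597,470,24),("jar",119,408,62),("can",387,105,46),("notch",475,325,37)]:print(n,J(ray(f,cr(u,v),z if n!="tin" else 36)))
hsv=cv2.cvtColor(im,cv2.COLOR_RGB2HSV)
m=cv2.inRange(hsv,(0,0,175),(180,32,255));m[:190]=0;m[270:]=0;m[:,:256]=0;m[:,338:]=0
c=max(cv2.findContours(m,0,2)[0],key=cv2.contourArea)
w=np.array([ray(f,p,37) for p in cv2.convexHull(c)[:,0]],np.float32);r=cv2.minAreaRect(w);print(r)
b=[J(x) for x in cv2.boxPoints(r)];print(b)
for x in b: print(np.arctan2(*(b[1]-b[0])[::-1]),np.arctan2(*(b[2]-b[1])[::-1]));break
# scene check: project pin top and knob
def W(x,y,z):return [*(O+x*ex+y*ey),z]
im2=g["image"].copy()
for p in[(0,0,52),(150,28,50),(236,-15,70),(270,60,12),(270,-200,12),(-85,60,12),(-85,-200,12)]:
    q=proj(g,W(*p));cv2.circle(im2,tuple(int(round(a)) for a in q),1,(255,0,0),-1)
cv2.imwrite("pics/s1.png",cv2.resize(im2[220:340,240:430,::-1],None,fx=4,fy=4,interpolation=cv2.INTER_CUBIC))
E
```

```text
pivot [632.91375  62.88   ]
pin [ 3.  -1.2]
post [150.8  22.1]
tin [ 242.2 -163.2]
jar [ -48.7 -176.2]
can [78.  40.2]
notch [154.2 -86.6]
((554.6329956054688, 17.87390899658203), (205.41102600097656, 110.52592468261719), 52.624874114990234)
[array([ 122.7, -166.4]), array([174.1, -68.5]), array([-7.7, 27.1]), array([-59.2, -70.8])]
1.0873293068107568 2.657477519874933
```

View pics/s1.png

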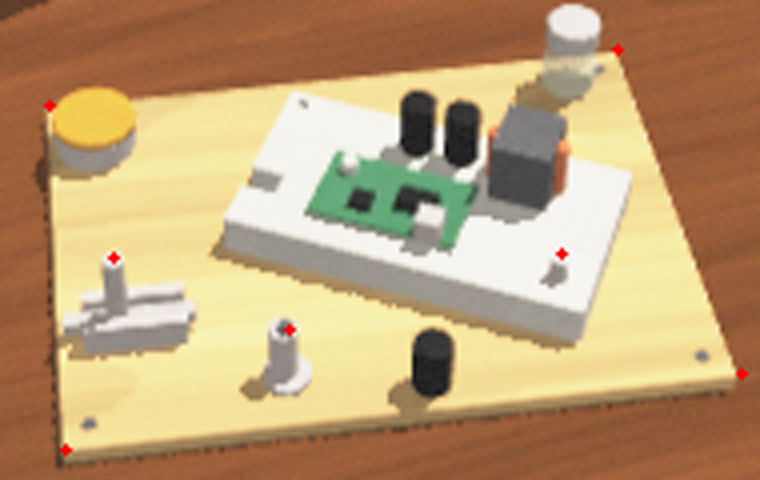

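The scene crop confirms it: the chassis is the bare aluminium box whose hole sits over the pin at crop (560,253). The projected pin, post, knob and board corners land within about 3 mm, and the chassis angle is about -0.48 rad.

Next I go above the push standoff with the fingers shut.

>>> jog_arm --moves '[[[0,0,0,0.104,1],[0,0,0,0.104,1],[0,0,0,0.104,1],[0,0,0,0.104,1],[0,0,0,0.104,1],[0,0,0,0.104,1],[0,0,0,0.104,1],[0,0,0,0.104,1],[0,0,0,0.104,1],[0,0,0,0.104,1],[-0.65,-2,0,0,1],[-0.65,-2,0,0,1],[-0.65,-2,0,0,1],[-0.65,-2,0,0,1],[-0.65,-2,0,0,1],[-0.65,-2,0,0,1],[-0.65,-2,0,0,1],[-0.65,-2,0,0,1],[-0.65,-2,0,0,1],[-0.65,-2,0,0,1]]]'

```text
t: 1.92
ee_pos: [305.5, -379.8, 231.3]
orientation: [-3.142, -0.0, -0.654]
wrist_force: [0.4, 0.2, 0.9]
gripper_width: -0.4
gripper_force: 0.0
```

>>> jog_arm --moves '[[[-0.65,-2,0,0,1],[-0.65,-2,0,0,1],[-0.65,-2,0,0,1],[-0.65,-2,0,0,1],[-0.65,-2,0,0,1],[-0.65,-2,0,0,1],[-0.65,-2,0,0,1],[-0.65,-2,0,0,1],[-0.65,-2,0,0,1],[-0.65,-2,0,0,1],[-0.65,-2,0,0,1],[-0.65,-2,0,0,1],[-0.65,-2,0,0,1],[-0.65,-2,0,0,1],[-0.65,-2,0,0,1],[-0.65,-2,0,0,1],[-0.65,-2,0,0,1],[-0.65,-2,0,0,1],[-0.65,-2,0,0,1],[0,0,0,0,1]]]'

```text
t: 3.58
ee_pos: [439.1, -1.4, 231.4]
orientation: [-3.14, 0.0, -0.652]
wrist_force: [-0.9, -0.2, 0.0]
gripper_width: -0.1
gripper_force: 0.0
```

>>> jog_arm --moves '[[[-0.5,-0.9,0,0,1],[0,0,1.5,0,1],[0,0,1.5,0,1],[0,0,1.5,0,1],[0,0,1.5,0,1],[0,0,1.5,0,1],[0,0,1.5,0,1],[0,0,1.5,0,1],[0,0,1.5,0,1],[0,0,1.5,0,1],[0,0,1.5,0,1],[0,0,1.5,0,1],[0,0,1.5,0,1],[0,0,1.0,0,1],[0,0,0.7,0,1],[0,0,0.5,0,1],[0,0,0.4,0,1],[0,0,0,0,1],[0,0,0,0,1]]]'

```text
t: 5.17
ee_pos: [440.4, 6.0, 25.6]
orientation: [-3.141, -0.0, -0.654]
wrist_force: [0.3, -0.3, -0.0]
gripper_width: -0.3
gripper_force: 0.0
```

```bash
python3 - <<'E'
from h import *
f=manip.grab_frame("top");cv2.imwrite("pics/top2.png",cv2.resize(f["image"][175:295,230:380,::-1],None,fx=5,fy=5,interpolation=cv2.INTER_CUBIC))
print(manip.get_obs()["ee_pos"])
E
```

```text
[440.56033672   6.02546709  25.82725136]
```

View pics/top2.png

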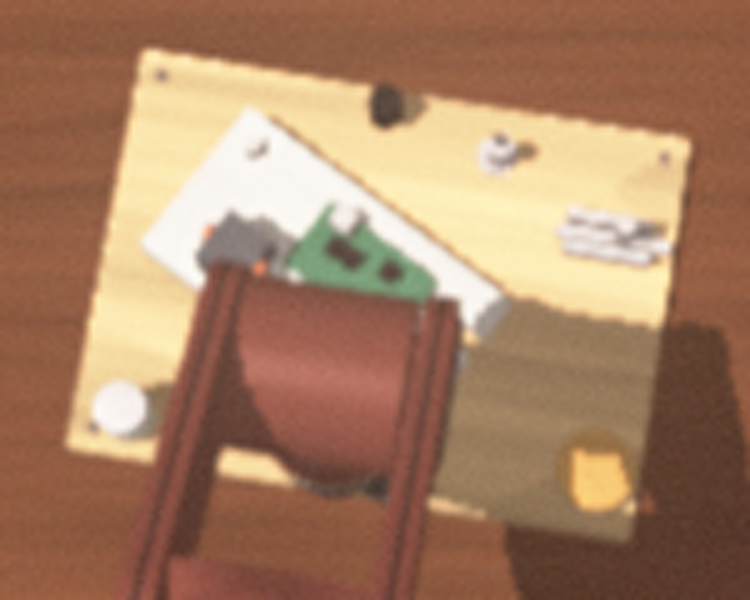

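The top view shows the arm over the push side; chassis, tin (crop 597,475) and jar (119,408) have not moved. Approaching to contact now.

>>> jog_arm --moves '[[[0.3,0,0,0,1],[0.3,0,0,0,1],[0.3,0,0,0,1],[0.2,0,0,0,1],[0.1,0,0,0,1],[0.1,0,0,0,1],[0.1,0,0,0,1],[0.1,0,0,0,1],[0.1,0,0,0,1],[0.1,0,0,0,1],[0.1,0,0,0,1],[0.1,0,0,0,1]]]'

```text
t: 6.22
ee_pos: [455.2, -5.5, 25.3]
orientation: [3.142, 0.0, -0.654]
wrist_force: [0.2, 0.0, 0.8]
gripper_width: 0.4
gripper_force: 0.0
```

>>> jog_arm --moves '[[[0.1,0,0,0,1],[0.1,0,0,0,1],[0.1,0,0,0,1],[0.1,0,0,0,1],[0.1,0,0,0,1],[0.1,0,0,0,1]]]'

```text
t: 6.72
ee_pos: [459.6, -9.2, 25.0]
orientation: [3.141, 0.001, -0.654]
wrist_force: [-1.7, 0.4, 0.8]
gripper_width: 0.1
gripper_force: 1.0
```

>>> jog_arm --moves '[[[0.32,0.18,0,-0.02,1],[0.32,0.18,0,-0.02,1],[0.32,0.18,0,-0.02,1],[0.32,0.18,0,-0.02,1],[0.32,0.18,0,-0.02,1],[0.32,0.18,0,-0.02,1],[0.32,0.18,0,-0.02,1],[0.32,0.18,0,-0.02,1],[0.32,0.18,0,-0.02,1],[0.32,0.18,0,-0.02,1],[0.32,0.18,0,-0.02,1],[0.32,0.18,0,-0.02,1],[0.32,0.18,0,-0.02,1],[0.32,0.18,0,-0.02,1],[0.32,0.18,0,-0.02,1],[0.32,0.18,0,-0.02,1],[0.32,0.18,0,-0.02,1]]]'

```text
t: 8.13
ee_pos: [493.4, -62.0, 25.3]
orientation: [3.142, -0.0, -0.312]
wrist_force: [-2.4, 0.5, -0.8]
gripper_width: -0.4
gripper_force: 1.0
```

```bash
cat > ang.py <<'E'
from h import *
# chassis-frame tool pose & estimated home offset
o=manip.get_obs();p=o["ee_pos"];ex=np.array([-.1675,-.986]);ey=np.array([.986,-.1675]);O=np.array([632.9,62.9])
d=np.array(p[:2])-O;print("t",o["t"],"tool jig",(d@ex).round(1),(d@ey).round(1),"z",p[2],"yaw err",o["orientation"][2]+.168)
F=np.array(o["wrist_force"]);print("F jig",(F[:2]@ex).round(2),(F[:2]@ey).round(2),F[2].round(2))
E
python3 ang.py
```

```text
t 8.1333 tool jig 146.5 -116.6 z 25.331525260166213 yaw err -0.1442920542042129
F jig -0.04 -2.49 -0.75
```

>>> jog_arm --moves '[[[0.32,0.18,0,-0.02,1],[0.32,0.18,0,-0.02,1],[0.32,0.18,0,-0.02,1],[0.32,0.18,0,-0.02,1],[0.16,0.09,0,-0.01,1],[0.16,0.09,0,-0.01,1],[0.08,0.045,0,-0.005,1],[0,0,0,0,1],[0,0,0,0,1]]]'

```text
t: 8.88
ee_pos: [506.1, -74.8, 25.1]
orientation: [-3.141, 0.002, -0.209]
wrist_force: [-5.7, 0.8, 2.3]
gripper_width: 0.1
gripper_force: 2.6
```

```bash
python3 ang.py
```

```text
t 8.8833 tool jig 157.0 -102.0 z 25.08372712245146 yaw err -0.040869302086841724
F jig 0.16 -5.78 2.26
```

>>> jog_arm --moves '[[[0.04,0.02,0,-0.0025,1],[0.04,0.02,0,-0.0025,1],[0,0,0,0,1]]]'

```text
t: 9.13
ee_pos: [506.2, -75.0, 24.9]
orientation: [-3.141, 0.003, -0.204]
wrist_force: [-6.3, 2.9, 3.4]
gripper_width: 0.1
gripper_force: 3.6
```

```bash
python3 - <<'E'
exec(open('ang.py').read())
f=manip.grab_frame("scene");cv2.imwrite("pics/s2.png",cv2.resize(f["image"][220:340,240:430,::-1],None,fx=4,fy=4,interpolation=cv2.INTER_CUBIC))
E
```

```text
t 9.1333 tool jig 157.2 -101.9 z 24.908706296993937 yaw err -0.03568397918556135
F jig -1.78 -6.68 3.42
```

View pics/s2.png

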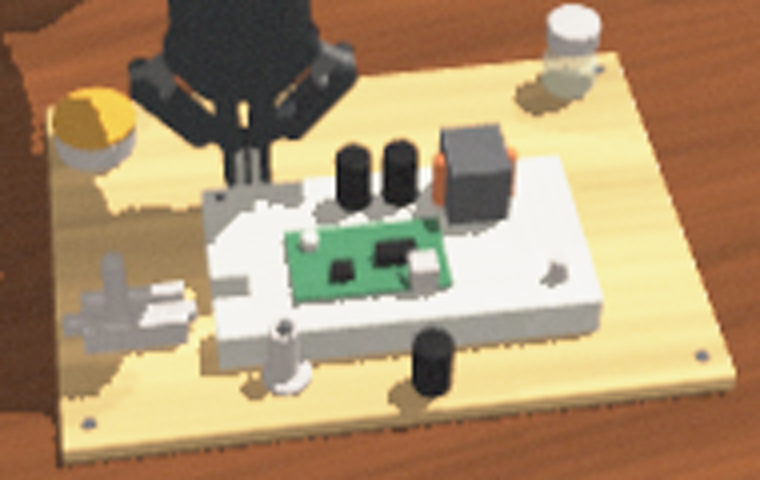

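The scene crop shows the fingers at the free corner (245,180), and the chassis close to or at the post (285,350), nearly parallel to the board edge. I'll measure the angle.

```bash
python3 - <<'E'
from h import *
ex=np.array([-.1675,-.986]);ey=np.array([.986,-.1675]);O=np.array([632.9,62.9])
J=lambda w:np.array([(w-O)@ex,(w-O)@ey]).round(1)
f=manip.grab_frame("scene");im=f["image"]
cr=lambda u,v:(240+(u+.5)/4-.5,220+(v+.5)/4-.5)
for n,u,v,z in[("bot R",598,328,12),("bot L",221,368,12),("top R",600,298,37),("top L",216,336,37),("topL far",204,190,37),("topR far",560,157,37),("post foot",288,385,12)]:print(n,J(ray(f,cr(u,v),z)))
hsv=cv2.cvtColor(im,cv2.COLOR_RGB2HSV)
m=cv2.inRange(hsv,(0,0,215),(180,25,255));m[:250]=0;m[310:]=0;m[:,:292]=0;m[:,392:]=0
# top/front edge rows: find boundary bright->darker per column
g=im[:,:,2].astype(float)
pts=[]
for u in list(range(318,338))+list(range(356,385)):
    col=cv2.GaussianBlur(g,(3,3),0)[280:318,u];d=np.diff(col);k=d.argmin();pts.append((u,280+k+.5))
J2=np.array([J(ray(f,p,37)) for p in pts]);print(J2[::6])
vx,vy,_,_=cv2.fitLine(J2.astype(np.float32),cv2.DIST_HUBER,0,.01,.01).ravel();print(np.arctan(vy/vx))
E
```

```text
bot R [-18.   18.8]
bot L [186.  18.]
top R [-16.7  19.2]
top L [187.5  16.9]
topL far [184.  -90.3]
topR far [-19.7 -87.9]
post foot [152.2  34.2]
[[128.4 -41.1]
 [123.9  20. ]
 [111.   19.1]
 [ 98.6  20.8]
 [ 47.2  19.7]
 [ 34.7  21.5]
 [ 21.6  20.5]
 [  9.1  22.3]
 [ -4.   21.3]]
-0.0073409798
```

The chassis angle is about -0.008 rad, so it is at the post. I'll build the press up in small steps.

>>> jog_arm --moves '[[[0.03,0,0,0,1],[0.03,0,0,0,1],[0,0,0,0,1],[0,0,0,0,1]]]'

```text
t: 9.57
ee_pos: [506.2, -75.0, 24.8]
orientation: [-3.141, 0.004, -0.204]
wrist_force: [-9.0, 2.2, 5.6]
gripper_width: 0.1
gripper_force: 4.5
```

```bash
python3 ang.py
```

```text
t 9.5667 tool jig 157.2 -101.8 z 24.81702458422969 yaw err -0.03566530910798585
F jig -0.68 -9.29 5.65
```

>>> jog_arm --moves '[[[0.03,0,-0.03,0,1],[0.03,0,-0.03,0,1],[0,0,0,0,1],[0,0,0,0,1]]]'

```text
t: 9.9
ee_pos: [506.2, -75.0, 24.8]
orientation: [-3.141, 0.006, -0.204]
wrist_force: [-8.4, 1.6, 3.3]
gripper_width: 0.1
gripper_force: 4.5
```

```bash
python3 ang.py
```

```text
t 9.9 tool jig 157.2 -101.9 z 24.833912288914835 yaw err -0.03571248077348224
F jig -0.18 -8.59 3.25
```

>>> jog_arm --moves '[[[0.03,0,0,0,1],[0.03,0,0,0,1],[0.03,0,0,0,1],[0,0,0,0,1],[0,0,0,0,1]]]'

```text
t: 10.32
ee_pos: [506.2, -75.0, 24.8]
orientation: [-3.141, 0.007, -0.204]
wrist_force: [-11.9, 2.7, 5.8]
gripper_width: -0.2
gripper_force: 6.2
```

```bash
python3 ang.py
```

```text
t 10.3167 tool jig 157.2 -101.8 z 24.814907750713694 yaw err -0.03559405847516986
F jig -0.65 -12.22 5.82
```

>>> jog_arm --moves '[[[0.03,0,-0.02,0,1],[0.03,0,-0.02,0,1],[0.03,0,0,0,1],[0,0,0,0,1],[0,0,0,0,1],[0,0,0,0,1],[0,0,0,0,1]]]'

```text
t: 10.9
ee_pos: [506.3, -75.0, 24.8]
orientation: [-3.141, 0.009, -0.204]
wrist_force: [-13.3, 1.9, 6.5]
gripper_width: -0.3
gripper_force: 7.1
```

```bash
python3 ang.py
```

```text
t 10.9 tool jig 157.2 -101.8 z 24.836747085596677 yaw err -0.035550077970829014
F jig 0.34 -13.43 6.52
```

>>> jog_arm --moves '[[[0.03,0,-0.02,0,1],[0.02,0,-0.02,0,1],[0,0,0,0,1],[0,0,0,0,1],[0,0,0,0,1],[0,0,0,0,1],[0,0,0,0,1],[0,0,0,0,1],[0,0,0,0,1]]]'

```text
t: 11.65
ee_pos: [506.3, -75.0, 24.9]
orientation: [-3.141, 0.01, -0.203]
wrist_force: [-14.0, 2.4, 5.5]
gripper_width: 0.2
gripper_force: 7.2
```

```bash
python3 ang.py
```

```text
t 11.65 tool jig 157.2 -101.7 z 24.87706690910981 yaw err -0.03548403560619709
F jig -0.01 -14.19 5.45
```

>>> jog_arm --moves '[[[0.03,0,0,0,1],[0,0,0,0,1],[0,0,0,0,1],[0,0,0,0,1],[0,0,0,0,1],[0,0,0,0,1],[0,0,0,0,1],[0,0,0,0,1]]]'

```text
t: 12.32
ee_pos: [506.3, -75.0, 24.9]
orientation: [-3.141, 0.011, -0.203]
wrist_force: [-15.2, 2.1, 5.4]
gripper_width: 0.3
gripper_force: 7.8
```

```bash
python3 ang.py
```

```text
t 12.3167 tool jig 157.2 -101.7 z 24.861477365140313 yaw err -0.035470389622878434
F jig 0.52 -15.35 5.37
```

>>> jog_arm --moves '[[[-0.05,0,0,0,1],[-0.05,0,0,0,1],[-0.05,0,0,0,1],[-0.05,0,0,0,1],[-0.05,0,0,0,1],[-0.05,0,0,0,1],[-0.05,0,0,0,1],[-0.05,0,0,0,1],[-0.05,0,0,0,1],[-0.1,0,0,0,1],[-0.2,0,0,0,1],[-0.3,0,0,0,1],[-0.4,0,0,0,1],[-0.5,0,0,0,1],[-0.5,0,0,0,1],[-0.5,0,0,0,1],[0,0,0,0,1]]]'

```text
t: 13.73
ee_pos: [481.2, -70.2, 26.5]
orientation: [-3.142, 0.001, -0.204]
wrist_force: [-0.5, -0.1, 0.1]
gripper_width: -0.1
gripper_force: 0.0
```

```bash
python3 ang.py
```

```text
t 13.7333 tool jig 156.7 -127.3 z 26.543952567322965 yaw err -0.03614674551064115
F jig 0.19 -0.51 0.08
```

>>> jog_arm --moves '[[[0,0,-1,-0.036,1],[0,0,-2,0,1],[0,0,-2,0,1],[0,0,-2,0,1],[0,0,-1.4,0,1],[0,2,0,0,1],[0,2,0,0,1],[0,2,0,0,1],[0,2,0,0,1],[0,2,0,0,1],[0,2.1,0,0,1],[1.6,0,0,0,1],[1.6,0,0,0,1],[1.6,0,0,0,1],[1.6,0,0,0,1],[1.6,0,0,0,1],[1.6,0,0,0,1],[1.6,0,0,0,1],[0,0,0,0,1],[0,0,0,0,1]]]'

```text
t: 15.4
ee_pos: [572.5, -208.5, 110.4]
orientation: [-3.142, 0.0, -0.168]
wrist_force: [-0.0, 0.1, 0.0]
gripper_width: 0.0
gripper_force: 0.0
```

```bash
python3 - <<'E'
exec(open('ang.py').read())
f=manip.grab_frame("scene");cv2.imwrite("pics/s3.png",cv2.resize(f["image"][220:340,240:430,::-1],None,fx=4,fy=4,interpolation=cv2.INTER_CUBIC))
E
```

```text
t 15.4 tool jig 277.7 -14.1 z 110.41267097221224 yaw err 0.0002489567373236967
F jig -0.14 -0.03 0.02
```

View pics/s3.png

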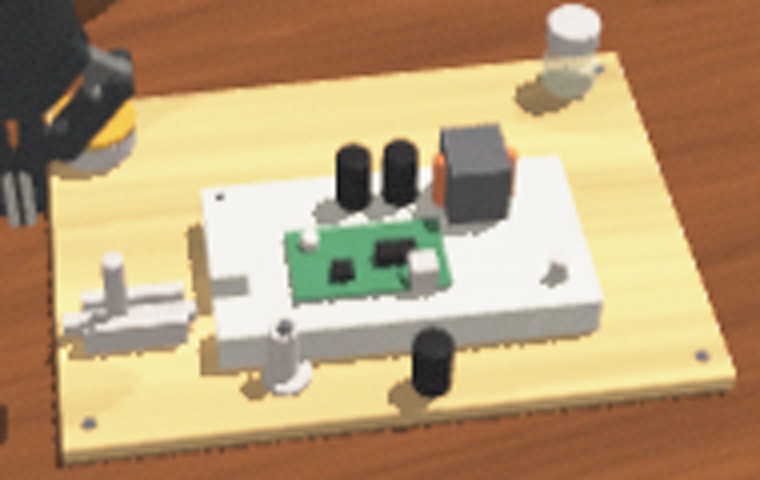

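The chassis is still home against the post (285,350), and the knob at (113,280) is free with the fingers behind it. I'll go down and approach it.

>>> jog_arm --moves '[[[0,0,1,0,1],[0,0,1.5,0,1],[0,0,1.5,0,1],[0,0,1.5,0,1],[0,0,1,0,1],[0,-0.3,0,0,1],[0,-0.3,0,0,1],[0,-0.2,0,0,1],[0,-0.2,0,0,1],[0,-0.2,0,0,1],[0,-0.2,0,0,1],[0,-0.1,0,0,1],[0,-0.1,0,0,1],[0,-0.1,0,0,1],[0,-0.1,0,0,1]]]'

```text
t: 16.7
ee_pos: [575.5, -190.8, 45.7]
orientation: [3.142, -0.0, -0.168]
wrist_force: [0.4, -0.3, -0.6]
gripper_width: 0.3
gripper_force: 0.0
```

```bash
python3 ang.py
```

```text
t 16.7 tool jig 259.8 -14.1 z 45.73450992666471 yaw err -0.00025247946586617886
F jig 0.25 0.42 -0.57
```

>>> jog_arm --moves '[[[0,-0.1,0,0,1],[0,-0.1,0,0,1],[0,-0.1,0,0,1],[0,-0.1,0,0,1],[0,-0.1,0,0,1],[0,-0.1,0,0,1],[0,-0.1,0,0,1],[0,-0.1,0,0,1]]]'

```text
t: 17.37
ee_pos: [576.8, -183.2, 45.7]
orientation: [3.141, -0.0, -0.168]
wrist_force: [-0.8, -4.1, -0.8]
gripper_width: 0.1
gripper_force: 1.5
```

```bash
python3 ang.py
```

```text
t 17.3667 tool jig 252.0 -14.1 z 45.711728922368756 yaw err -0.0003409368125563417
F jig 4.15 -0.09 -0.76
```

>>> jog_arm --moves '[[[0,-0.1,0,0,1],[0,-0.1,0,0,1],[0,-0.1,0,0,1],[0,-0.1,0,0,1],[0,-0.1,0,0,1],[0,-0.1,0,0,1]]]'

```text
t: 17.87
ee_pos: [577.8, -176.9, 45.7]
orientation: [-3.142, 0.0, -0.168]
wrist_force: [-1.4, -2.5, -0.0]
gripper_width: 0.2
gripper_force: 1.5
```

>>> jog_arm --moves '[[[0,-0.1,0,0,1],[0,-0.1,0,0,1],[0,-0.1,0,0,1],[0,-0.1,0,0,1]]]'

```text
t: 18.2
ee_pos: [578.5, -173.0, 45.7]
orientation: [3.142, 0.0, -0.168]
wrist_force: [-1.0, -2.7, -0.8]
gripper_width: 0.1
gripper_force: 1.5
```

>>> jog_arm --moves '[[[0,-0.1,0,0,1],[0,-0.1,0,0,1],[0,-0.1,0,0,1],[0,-0.1,0,0,1]]]'

```text
t: 18.53
ee_pos: [579.2, -169.1, 45.7]
orientation: [-3.142, -0.0, -0.168]
wrist_force: [-1.0, -3.3, -0.3]
gripper_width: 0.2
gripper_force: 1.5
```

>>> jog_arm --moves '[[[0,-0.1,0,0,1],[0,-0.1,0,0,1],[0,-0.05,0,0,1]]]'

```text
t: 18.78
ee_pos: [579.6, -166.5, 45.7]
orientation: [-3.142, 0.0, -0.168]
wrist_force: [-0.1, -3.8, 0.0]
gripper_width: 0.2
gripper_force: 1.5
```

```bash
python3 ang.py
```

```text
t 18.7833 tool jig 235.2 -14.1 z 45.70622697656987 yaw err -0.00014702680394110268
F jig 3.8 0.53 0.02
```

>>> jog_arm --moves '[[[0,-0.1,0,0,1],[0,-0.1,0,0,1],[0,-0.05,0,0,1],[0,-0.05,0,0,1]]]'

```text
t: 19.12
ee_pos: [580.1, -163.9, 45.7]
orientation: [3.141, -0.0, -0.168]
wrist_force: [-0.6, -5.6, -0.6]
gripper_width: 0.2
gripper_force: 2.7
```

>>> jog_arm --moves '[[[0,-0.05,0,0,1],[0,-0.05,0,0,1],[0,-0.05,0,0,1],[0,-0.05,0,0,1]]]'

```text
t: 19.45
ee_pos: [580.2, -163.7, 45.8]
orientation: [3.139, -0.0, -0.168]
wrist_force: [-2.8, -11.7, -1.1]
gripper_width: -0.3
gripper_force: 5.9
```

```bash
python3 ang.py
```

```text
t 19.45 tool jig 232.3 -14.1 z 45.83917034339994 yaw err -7.735014168100407e-05
F jig 12.05 -0.79 -1.1
```

The tool stopped at jig x 232. With half the finger width at 14.5 mm, the knob's back is at about 218, which is the joint's 24 mm end stop. I'll back off and check.

>>> jog_arm --moves '[[[0,0.1,0,0,1],[0,0.1,0,0,1],[0,0.1,0,0,1],[0,0.3,0,0,1],[0,0.5,0,0,1],[0,1,0,0,1],[0,1,0,0,1],[0,1,0,0,1],[0,0,-1,0,1],[0,0,-2,0,1],[0,0,-2,0,1],[0,0,-2,0,1],[0,0,-2,0,1],[0,1,-1,0,1],[0,0,0,0,1],[0,0,0,0,1]]]'

```text
t: 20.78
ee_pos: [572.0, -213.1, 146.2]
orientation: [3.141, -0.001, -0.169]
wrist_force: [0.3, 0.1, -1.3]
gripper_width: -0.0
gripper_force: 0.0
```

```bash
python3 - <<'E'
exec(open('ang.py').read())
f=manip.grab_frame("scene");cv2.imwrite("pics/s4.png",cv2.resize(f["image"][220:340,240:430,::-1],None,fx=4,fy=4,interpolation=cv2.INTER_CUBIC))
E
```

```text
t 20.7833 tool jig 282.3 -13.8 z 146.23714580787512 yaw err -0.001432174527599056
F jig -0.18 0.23 -1.26
```

View pics/s4.png

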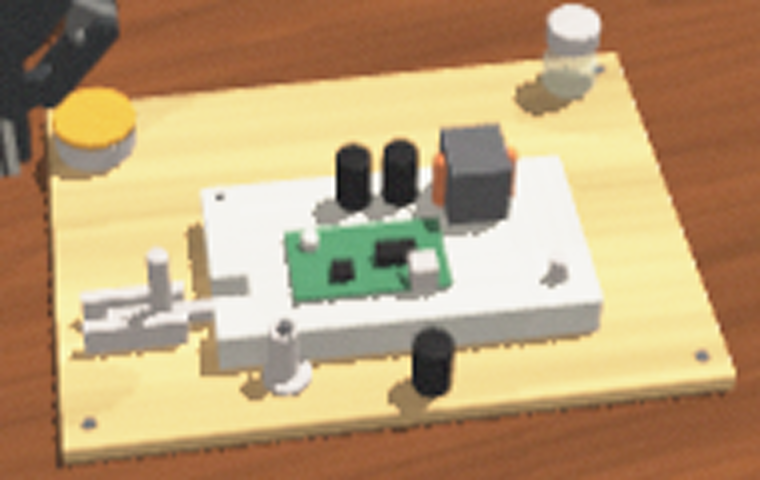

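The tongue is in the notch (205–240, 300), with the knob at (158,255), about 24 mm along. The chassis is home on its pin, and the tin, jar and can have not moved. The arm is clear, so I'm handing in.

```bash
python3 -c "
from rig import manip
print(manip.finish_job())"
```

```text
the job is handed in; nothing more can be done
None
```

The job is handed in, with no verdict returned: I pressed the chassis home at about 15 N by the wrist reading, slid the bolt to its end stop in the notch, and backed the arm clear with the board's bystanders unmoved.

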